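Undo the fan's blade cap, whichever way its thread runs, and hold it off

TASK

The table fan on the kitchen island is aimed straight up with its front guard off: unscrew the orange cap that holds its blades and lift it off. Nobody remembers whether the thread is right- or left-handed, so try it one way and, if it will not give, the other; do not lean on the fan, and leave everything else on the counter where it is. Finish still holding the cap level in the gripper, over the fan and a good 6 cm above where it sat, so that I can look at the thread on the bare spindle.

Things in the scene. Friction and masses are not known exactly. Their poses are not given: they have to be found in the camera images.
- cap: Blade cap of the fan: orange plastic, twelve-sided, 52 mm across flats, 32.5 mm tall (flats up to 24 mm, then a domed nose), about 45 g (varies). Origin: centre of its underside; z up through the nose. A white line on nose and skirt marks its +x side; flats face 0, 30, 60 ... degrees from its x axis. Starts screwed home, not over-tightened, its x axis within 3 degrees of the mat's.
- fan: White table fan standing firm on a cork mat, its round head (232 mm) aimed up, guard off; never moves. Origin: centre of its underside. Head rim 178 mm up, inside radius 110 mm. Blue rotor, locked so that it does not turn: hub 74 mm across, face 165 mm up; five blades out to radius 100 mm, at least 12 mm below that face. Yoke to 137 mm either side along its y axis, 147 mm high.
- hub (a point): Centre of the hub face, on the rotor axis, 168 mm above the counter: where the cap's underside sits at the start. A coarse two-start threaded spindle, 20 mm tall, stands here inside the cap: a full turn raises the cap 17 mm (about 1.5 mm of play), and after about 2.6 rad (7 mm of rise) it is off the thread and lifts straight off; before that it cannot be pulled off.
- mat: Round cork mat under the fan, 280 mm across, 3 mm thick, fixed. Origin: centre of its underside; its axes are those of the world.
- guard: Bystander: the fan's front guard, a white spoked disc 236 mm across and 12 mm thick, lying on the counter. Origin: centre of its underside.
- dish_brush: Bystander: green dish brush lying on the counter, 220 mm long, 36 mm tall at the head. Origin: on the counter below it, 93 mm from its head end.
- water_bottle: Bystander: blue steel bottle, 72 mm across, 234 mm tall. Origin: centre of its underside.
- fruit_bowl: Bystander: white bowl of oranges, 192 mm across, 136 mm tall. Origin: centre of its underside.
- candle: Bystander: amber glass candle with a brass lid, 80 mm across, 91 mm tall, standing in a white tray. Origin: centre of its underside.
- lotion: Bystander: pink pump bottle, 54 mm across, 163 mm tall, standing in the white tray. Origin: centre of its underside.
- tumbler: Bystander: drinking glass, 72 mm across, 120 mm tall. Origin: centre of its underside.
- tray: White tray at the far side of the counter, 130 x 300 mm, 35 mm high, fixed. Origin: centre of its underside.
- cap_grip (a point): On the cap's axis, 12 mm above its underside: the height to grip. It may undo anticlockwise (right-hand thread) or clockwise (left-hand) seen from above; this differs from start to start and cannot be seen. The right way it turns easily (under 0.2 N m); the wrong way it meets a hard stop after some 0.1 rad (0.25 if forced). Let go part way, it stays where it was turned to.
Mind the look-alikes: they are no part of the job. There is more than one size of the cap; the job needs the middle-sized.

How it is judged:
On the way:
1. the cap has been turned 1 rad or more from where it began while still on the hub's thread (raised less than 12 mm, within 6 mm of the axis) (angle between the x axis of cap and the x axis of mat, either way round above 1 rad and z of cap in the frame of hub below 0.012 m and horizontal distance between cap and hub below 0.006 m), for 0.1 s.
At the end, for the whole second after the job is handed in: The gripper holds the cap at rest (under 3 cm/s) over the fan (within 150 mm of the rotor axis), its underside more than 50 mm above the hub face, level within 0.3 rad, touched by the fingers with more than 2 N and not touching the fan (z of cap in the frame of hub above 0.05 m and angle between cap's own z axis and vertical below 0.3 rad and contact force between the fingers and cap above 2 N and contact force between cap and fan below 0.1 N and linear speed of cap below 0.03 m/s and horizontal distance between cap and hub below 0.15 m); the arm keeps its last pose, push and grip.
It fails at once if a bystander was moved by more than 30 mm (distance of any of guard, dish_brush, water_bottle, fruit_bowl, candle, lotion, tumbler from where it was at the start of the episode above 0.03 m).
It fails at once if the robot leaned on the fan with more than 25 N (contact force between any of the fingers, the arm and fan above 25 N).
It fails at once if the cap was dropped on the counter (height (world z) of cap below 0.08 m).
It also fails if it takes over 54 s, if anything falls off the work surface, if the arm or the gripper's body presses on something with over 40 N, if the wrist force passes 120 N, or if a joint passes its speed limit or range.

ROBOT

A 6-joint arm with a two-finger parallel gripper is mounted at the origin on the work surface. World frame = base frame: x ahead of the robot, y to its left, z up, the work surface at z = 0. Lengths are in m, angles in rad, forces in N, time in s.
With the tool pointing down it reaches from about 0.25 to 0.725 m from the base axis. Payload 4 kg.
Tool frame: the origin (TCP) lies on the centre line of the jaws, within the pads' length; the fingertips stand 22 mm ahead of it and the grasp point (between the pads) lies 3 mm ahead of it; z points along the fingers, y is the line along which they close (so a half turn about z gives the same grasp; the last joint's range is limited). The gripper opens to 85 mm and grips with 20 to 120 N. Pads are 22 mm wide; open, the fingers measure 114 mm over their backs; the gripper's body (76 mm by 85 mm) begins 54 mm behind the grasp point. The pads swing forward as they close: fully open they stand 13 mm farther back than shut.
Start: joints at [1.348, 0.241, 0.005, 1.335, 0, 1.571], TCP at [0.11, 0.488, 0.253] pointing down, gripper open.
Joint ranges: [-2.72, 2.72], [-1.05, 1.87], [-1.09, 1.28], [-1.99, 2.15], [-1.42, 1.44], [-3.14, 3.14]. Speed limits (rad/s): [2.79, 2.79, 3.14, 3.14, 3.14, 3.14].

INTERFACE

Orientations are given as a unit quaternion [x, y, z, w].
In Python, from workcell import bot gives the robot as it stands.
- The arm moves only by the shell command python3 -m inch 'ROWS'. ROWS is JSON, one flat list of numbers, 7 for each row, row after row: the shift along the world's x, y, z in mm, then the turn, a rotation vector about the world's x, y, z in rad, then the opening in per cent of the stroke, from 0 (shut) to 100 (fully open). A call has 1 to 8 rows; each row is the pose to reach, as a shift and turn from the pose commanded when the call began; what a row does not reach only later rows make up. A row lasts 1/12 s, in which the tool goes at most 41.7 mm and 7.16 degrees, less where a joint would pass 70% of its speed; a pose out of reach is approached as far as the arm can. A call with a gripper value outside its range is refused whole. The fingers move at their own pace and stop on an object; the grip force is fixed at half the most. Time passes only in rows, so rows that repeat a pose let the fingers close. It gives the time, the measured TCP pose, the force, the opening and the grip force at its end, in the units of the state.
- bot.get_obs(): the state, without advancing time (a new reading comes with each control period).
- bot.camera(name): name is "side" or "top"; returns the picture (400x640x3 uint8, blue, green, red); there is no depth.
- bot.camera_info(name): a dict with "intrinsics" (3x3 intrinsics, pixels), "camera_from_world" (4x4, takes a point from world to camera coordinates). Camera axes: x right, y down, z forward; pixel columns grow to the right and rows downward; lengths in m; the calibration is good to about 2 mm. A picture is of the moment at which its call begins. camera_info takes no time and is no camera call.
- bot.job_done(): hands the job in; it is judged then, once.
Trained networks look in the newest picture that a camera, given by its name, has taken for a name from the list of things; names that differ only in an ending like _2 or _b are one class to them, and where a whole thing is asked for, a point or a joint stands for the part that bears it (a point fixed in the world has none). Each returns a list of dicts, best first, with "confidence" (0 to 1); they miss things now and then, are a little off and sometimes report something else, mostly with a low value. They report only what shows in the picture. A call takes as long as a camera call. They do not tell look-alikes from the thing itself.
- bot.silhouettes(camera, target): "mask" (400x640 bool, what is visible of it) and "uv" ([column, row] in pixels, amid what is visible of it).
- bot.spot_point(camera, target): "uv" ([column, row] in pixels: a listed point, or the origin of a listed thing).
The state is a dict: "clock": time; "joint_pos": joint angles; "joint_vel": joint speeds; "tau": joint torques, N m; "eef_pos": TCP position; "tool_rot": TCP orientation; "ft_force": force on the tool from outside, world axes, zero at the start; "ft_torque": the same for the moment, N m; "grip_width": finger opening in m; "grasp_force": force on a finger pad.
Only numpy, scipy, OpenCV 4.12 (cv2) and the standard library are available. Lean on these libraries where they do the work, as an engineer would, in place of code of your own. Each camera call takes 0.05 s, during which the arm holds its last target. There are 200 camera calls.

## Working session

There is one attempt and no reset: what is moved stays moved. The work goes in short steps, Python scripts to look and compute and a shell command to move; the robot and the scene stay as the last step left them, time stands still between calls to the robot, and variables do not carry over. Pictures are saved under pics/ and viewed, at most 10 in all, crops included, and the job is handed in when it is done.

```bash
mkdir -p pics
cat > h.py <<'E'
import numpy as np,cv2
from workcell import bot
def ray(c,uv):
    i=bot.camera_info(c);K=np.array(i["intrinsics"]);T=np.array(i["camera_from_world"])
    d=T[:3,:3].T@np.linalg.inv(K)@np.array([uv[0],uv[1],1.]);o=-T[:3,:3].T@T[:3,3];return o,d
def atz(c,uv,z):
    o,d=ray(c,uv);return o+d*(z-o[2])/d[2]
def proj(c,p):
    i=bot.camera_info(c);q=np.array(i["camera_from_world"])@np.r_[p,1];q=np.array(i["intrinsics"])@q[:3];return q[:2]/q[2]
E
python3 - <<'E'
from h import *
np.set_printoptions(precision=3,suppress=True)
for c in("top","side"):
    cv2.imwrite(f"pics/{c}0.png",bot.camera(c))
    for t,z in(("cap",.168),("hub",.168),("cap_grip",.18),("fan",0),("mat",0)):
        for r in bot.spot_point(c,t)[:5]: print(c,t,round(r["confidence"],2),np.array(r["uv"]),atz(c,r["uv"],z))
    print(ray(c,(320,200)))
o=bot.get_obs();print({k:np.array(v) for k,v in o.items()})
E
```

```text
top cap 0.91 [357.6 240.5] [ 0.437 -0.156  0.168]
top cap 0.65 [280.4 228.1] [0.471 0.049 0.168]
top cap 0.61 [345.5 205. ] [ 0.533 -0.125  0.168]
top hub 0.98 [279.2 226.3] [0.476 0.052 0.168]
top cap_grip 0.82 [276.8 226.5] [0.474 0.057 0.18 ]
top cap_grip 0.74 [360.1 239.3] [ 0.439 -0.161  0.18 ]
top cap_grip 0.51 [344.4 206.3] [ 0.527 -0.122  0.18 ]
top fan 0.61 [285.2 230. ] [0.484 0.049 0.   ]
(array([ 0.351, -0.05 ,  1.28 ]), array([ 0.174, -0.006, -0.985]))
side cap 0.68 [315.5 187.5] [ 0.519 -0.084  0.168]
side cap 0.6 [348.5 210.1] [0.48  0.061 0.168]
side cap 0.46 [364.4 323.3] [0.688 0.411 0.168]
side cap 0.44 [297.  204.4] [ 0.614 -0.064  0.168]
side hub 0.93 [345.  208.5] [0.486 0.049 0.168]
side hub 0.65 [363.5 325.6] [0.695 0.415 0.168]
side cap_grip 0.77 [350.2 205.3] [0.468 0.055 0.18 ]
side cap_grip 0.6 [301.1 204.3] [ 0.606 -0.049  0.18 ]
side cap_grip 0.52 [318.1 190. ] [ 0.522 -0.063  0.18 ]
side mat 0.75 [346.9 207.8] [ 0.41  -0.025  0.   ]
side mat 0.54 [365.1 325.7] [0.647 0.385 0.   ]
(array([1.071, 0.703, 1.609]), array([-0.314, -0.431, -0.846]))
{'clock': array(0.6), 'joint_pos': array([1.348, 0.241, 0.005, 1.335, 0.   , 1.571]), 'joint_vel': array([ 0.001, -0.001,  0.001, -0.   ,  0.   , -0.001]), 'tau': array([  0.   , -37.197,  25.257,   0.001,   0.   ,  -0.   ]), 'eef_pos': array([0.11 , 0.488, 0.253]), 'tool_rot': array([ 0.111,  0.994,  0.   , -0.   ]), 'ft_force': array([ 0.064,  1.131, -0.852]), 'ft_torque': array([-0.037,  0.019, -0.016]), 'grasp_force': array(0.), 'grip_width': array(0.085)}
```

View pics/top0.png

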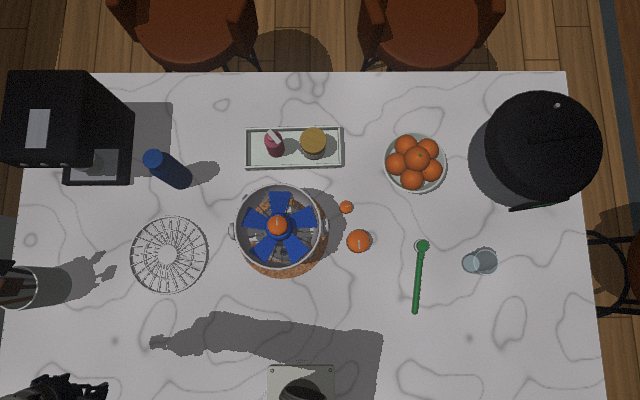

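View pics/side0.png

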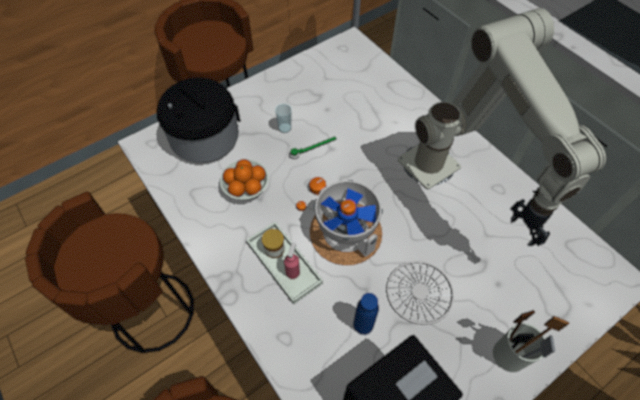

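Cap candidates in the top picture are (277,226) on the fan hub, (346,207) a small loose one, and (359,241) a large loose one. The middle-sized one is on the hub. I'll check it with a crop and measure it.

Run:
```python
from h import *
np.set_printoptions(precision=4,suppress=True)
ims=[]
R=[]
for c in("top","side"):
    im=bot.camera(c); u,v=(279,227) if c=="top" else (348,209)
    ims.append(cv2.resize(im[v-40:v+40,u-50:u+50],(400,320),interpolation=cv2.INTER_CUBIC))
    for r in bot.silhouettes(c,"cap"):
        m=r["mask"];ys,xs=np.nonzero(m);print(c,round(r["confidence"],2),xs.mean(),ys.mean(),m.sum(),xs.ptp() if hasattr(xs,'ptp') else np.ptp(xs),np.ptp(ys),atz(c,(xs.mean(),ys.mean()),.185))
        if abs(xs.mean()-u)<10 and abs(ys.mean()-v)<10: R.append(ray(c,(xs.mean(),ys.mean())))
    hsv=cv2.cvtColor(im,cv2.COLOR_BGR2HSV);m=cv2.inRange(hsv,(3,150,80),(18,255,255));n,l,s,ce=cv2.connectedComponentsWithStats(m)
    for k in range(1,n):
        if s[k,4]>60: print("hsv",c,s[k],ce[k],atz(c,ce[k],.185))
if len(R)>=2:
    (o1,d1),(o2,d2)=R[0],R[-1];t=np.linalg.lstsq(np.c_[d1,-d2],o2-o1,rcond=None)[0];print(o1+t[0]*d1,o2+t[1]*d2)
cv2.imwrite("pics/crop1.png",np.hstack(ims))
```

```text
top 0.72 357.15384615384613 240.78605769230768 416 22 22 [ 0.4352 -0.1529  0.185 ]
top 0.68 277.04632152588556 225.2506811989101 367 20 21 [0.477  0.0562 0.185 ]
top 0.64 344.9756097560976 206.65853658536585 123 12 12 [ 0.5253 -0.1227  0.185 ]
hsv top [ 386  135   56   55 2022] [414.0465 161.3907] [ 0.6481 -0.3116  0.185 ]
hsv top [340 201  12  12 110] [345.1727 206.7   ] [ 0.5252 -0.1233  0.185 ]
hsv top [268 215  19  20 282] [276.922  224.9574] [0.4777 0.0565 0.185 ]
hsv top [347 230  23  23 382] [357.8508 240.6073] [ 0.4356 -0.1547  0.185 ]
side 0.78 316.38367346938776 185.0857142857143 245 16 18 [ 0.5171 -0.0813  0.185 ]
side 0.66 347.35096153846155 207.55769230769232 208 15 15 [0.4843 0.0585 0.185 ]
side 0.51 300.38947368421054 205.8736842105263 95 9 10 [ 0.6134 -0.0427  0.185 ]
hsv side [    0     0   199   185 16547] [71.8819 73.3487] [ 1.0266 -1.1502  0.185 ]
hsv side [ 232    0  121   68 2861] [287.6935  21.4837] [ 0.0966 -0.8965  0.185 ]
hsv side [ 174   22   71   49 2106] [210.4131  47.4615] [ 0.4712 -0.9491  0.185 ]
hsv side [158  29  20  23  95] [167.1684  42.1263] [ 0.6
[... 369 characters left out ...]
 217.6728] [ 1.3416 -0.5068  0.185 ]
hsv side [  56  213  102   79 5173] [106.0615 251.1974] [ 1.2353 -0.2729  0.185 ]
hsv side [ 28 230  15  23 119] [ 35.0756 241.3529] [ 1.4147 -0.4465  0.185 ]
hsv side [ 28 255  11  24 106] [ 32.5283 267.8302] [ 1.4529 -0.3554  0.185 ]
hsv side [119 265  25  24 223] [130.6413 275.9596] [ 1.2055 -0.1432  0.185 ]
hsv side [ 46 283  11  15  65] [ 50.4769 291.1538] [ 1.4327 -0.2427  0.185 ]
hsv side [ 89 286  28  17 219] [102.2146 293.6849] [ 1.303  -0.1395  0.185 ]
hsv side [ 57 293  29  11 158] [ 71.3544 297.962 ] [ 1.3871 -0.1824  0.185 ]
hsv side [173 380  31  18 205] [188.5902 388.8293] [1.2139 0.2725 0.185 ]
[0.478  0.057  0.1761] [0.4807 0.0545 0.1762]
```

View pics/crop1.png

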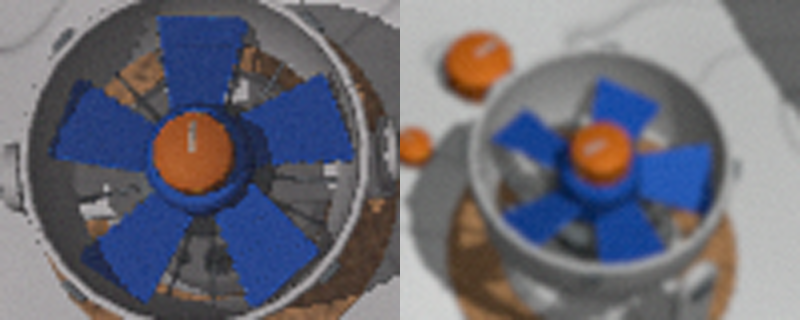

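The crop confirms the choice. The mid-size cap sits on the hub at top (277,225), with its white mark pointing to +x. Two-view fit puts it at about (0.479, 0.056). I'll approach with the jaws closing along world y, which leaves j6 near 0 and room to turn 2.6 rad either way.

```bash
python3 -m inch '[0,0,40,0,0,0,100, 370,-430,40,0,0,0.22,100, 370,-430,40,0,0,0.22,100, 370,-430,40,0,0,0.22,100, 370,-430,40,0,0,0.22,100, 370,-430,40,0,0,0.22,100, 370,-430,40,0,0,0.22,100, 370,-430,40,0,0,0.22,100]'; python3 -c "
from workcell import bot;print(bot.get_obs()['joint_pos'])"
```

```text
clock: 1.47
eef_pos: [0.2999, 0.2669, 0.2936]
tool_rot: [0.001, 1.0, 0.0, 0.0]
ft_force: [1.5, 0.6, 0.4]
grip_width: 0.0852
grasp_force: 0.0
[ 7.27217300e-01  2.79450218e-02 -1.39299955e-01  1.40252600e+00
 -4.52381524e-05  7.29332771e-01]
```

```bash
python3 -m inch '[178,-209,0,0,0,0,100, 178,-209,0,0,0,0,100, 178,-209,0,0,0,0,100, 178,-209,0,0,0,0,100, 178,-209,0,0,0,0,100, 178,-209,0,0,0,0,100, 178,-209,0,0,0,0,100, 178,-209,0,0,0,0,100]'
python3 - <<'E'
from h import *
o=bot.get_obs();print(o['joint_pos'],o['eef_pos'])
ims=[]
for c in("top","side"):
    im=bot.camera(c); u,v=(279,227) if c=="top" else (348,200)
    ims.append(cv2.resize(im[v-40:v+40,u-50:u+50],(400,320),interpolation=cv2.INTER_CUBIC))
    hsv=cv2.cvtColor(im,cv2.COLOR_BGR2HSV);m=cv2.inRange(hsv,(3,150,60),(18,255,255))[v-15:v+25,u-15:u+15]
    print(c,m.astype(bool).sum())
cv2.imwrite("pics/crop2.png",np.hstack(ims))
E
```

```text
clock: 2.13
eef_pos: [0.4799, 0.0559, 0.2928]
tool_rot: [0.004, 1.0, -0.001, 0.001]
ft_force: [0.4, -0.3, -0.4]
grip_width: 0.0856
grasp_force: 0.0
[ 0.11680514  0.19248812  0.04602353  1.42342041 -0.00144834  0.12570642] [0.47985076 0.05589483 0.29278268]
top 51
side 142
```

View pics/crop2.png

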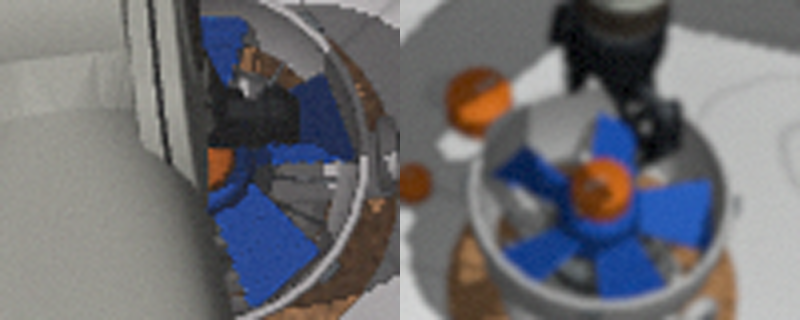

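The top view is half hidden by the arm. In the side view the gripper hovers over the cap at (600,185), clear of it. Now going down.

```bash
python3 -m inch '[0,0,-40,0,0,0,100, 0,0,-75,0,0,0,100, 0,0,-90,0,0,0,100, 0,0,-98,0,0,0,100, 0,0,-98,0,0,0,100]'
python3 - <<'E'
from h import *
ims=[]
for c in("top","side"):
    im=bot.camera(c); u,v=(279,227) if c=="top" else (348,204)
    ims.append(cv2.resize(im[v-24:v+24,u-30:u+30],(400,320),interpolation=cv2.INTER_CUBIC))
cv2.imwrite("pics/crop3.png",np.hstack(ims))
E
```

```text
clock: 2.65
eef_pos: [0.4752, 0.0605, 0.1938]
tool_rot: [0.0, 1.0, -0.0, -0.002]
ft_force: [-0.3, 0.9, 0.4]
grip_width: 0.0854
grasp_force: 0.0
```

View pics/crop3.png

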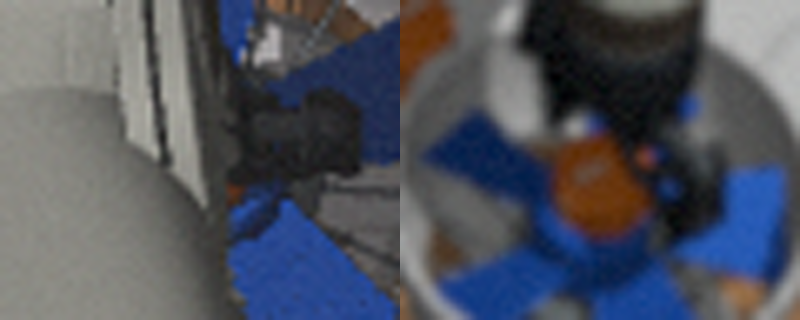

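```bash
python3 -m inch '[0,0,0,0,0,0,100, 0,0,0,0,0,0,100]'
```

```text
clock: 2.92
eef_pos: [0.4782, 0.0599, 0.1971]
tool_rot: [0.001, 1.0, 0.0, 0.002]
ft_force: [-0.2, -0.3, 0.7]
grip_width: 0.0852
grasp_force: 0.0
```

```bash
python3 -m inch '[1,-3,-4,0,0,0,75, 1,-3,-4,0,0,0,70, 1,-3,-4,0,0,0,66, 1,-3,-4,0,0,0,66]'; python3 -m inch '[0,0,0,0,0,0,45, 0,0,0,0,0,0,40, 0,0,0,0,0,0,40, 0,0,0,0,0,0,40]'
```

```text
clock: 3.25
eef_pos: [0.4781, 0.0564, 0.1914]
tool_rot: [0.002, 1.0, 0.0, 0.0]
ft_force: [1.1, 0.1, 0.9]
grip_width: 0.0563
grasp_force: 0.0
clock: 3.58
eef_pos: [0.4784, 0.0565, 0.1918]
tool_rot: [0.001, 1.0, -0.0, 0.0]
ft_force: [0.0, -1.4, 4.9]
grip_width: 0.0506
grasp_force: 62.8
```

Gripped and well centred. First try anticlockwise, gently.

```bash
python3 -m inch '[0,0,0,0,0,0.06,35, 0,0,0.4,0,0,0.12,35, 0,0,0.5,0,0,0.18,35, 0,0,0.5,0,0,0.18,35]'; python3 -c "
from workcell import bot;o=bot.get_obs();print(o['joint_pos'],o['ft_torque'],o['ft_force'],o['tau'])"
```

```text
clock: 3.92
eef_pos: [0.4784, 0.0559, 0.1918]
tool_rot: [-0.088, 0.996, -0.001, 0.0]
ft_force: [0.4, -1.1, 1.5]
grip_width: 0.051
grasp_force: 62.5
[ 0.11705935  0.24132415 -0.15867302  1.17043459 -0.00124879 -0.05933724] [-0.40036745 -0.20218283 -0.42531771] [ 0.36407835 -1.0891817   1.48586078] [  1.64026067 -35.51345587  23.34713995   0.22527616   0.6924678
  -0.83857717]
```

```bash
python3 -m inch '[0,0,0.1,0,0,0.04,35, 0,0,0.1,0,0,0.06,35, 0,0,0.1,0,0,0.06,35]'; python3 -c "
from workcell import bot;o=bot.get_obs();print(o['joint_pos'][5],o['ft_torque'],o['ft_force'],o['tau'][5])"
```

```text
clock: 4.17
eef_pos: [0.4784, 0.0559, 0.1918]
tool_rot: [-0.117, 0.993, -0.001, 0.0]
ft_force: [1.0, -3.2, -0.4]
grip_width: 0.0505
grasp_force: 62.3
-0.11738271535655924 [-0.63101285 -0.39042226 -1.15661364] [ 0.98847412 -3.16520683 -0.36983864] -1.2218121439218521
```

The torque climbed to 1.2 N·m, so anticlockwise is blocked. Reversing to clockwise.

```bash
python3 -m inch '[0,0,-0.6,0,0,-0.12,35, 0,0,-0.6,0,0,-0.24,35, 0,0,-0.4,0,0,-0.36,35, 0,0,0,0,0,-0.48,35, 0,0,0.3,0,0,-0.6,35, 0,0,0.4,0,0,-0.64,35, 0,0,0.4,0,0,-0.64,35]'; python3 -c "
from workcell import bot;o=bot.get_obs();print(o['joint_pos'][5],o['ft_torque'],o['ft_force'],o['tau'][5])"
```

```text
clock: 4.75
eef_pos: [0.478, 0.0568, 0.1922]
tool_rot: [0.2, 0.98, 0.0, -0.0]
ft_force: [1.0, -0.7, -0.6]
grip_width: 0.0505
grasp_force: 62.4
0.5204083018456627 [-0.23004118 -0.05621344 -0.05047479] [ 0.96897879 -0.66593899 -0.63522164] 0.33455547876656055
```

Clockwise turns freely. Continuing, and rising with the thread (2.7 mm/rad).

```bash
python3 -m inch '[0,0,0.5,0,0,-0.12,35, 0,0,0.9,0,0,-0.24,35, 0,0,1.2,0,0,-0.36,35, 0,0,1.5,0,0,-0.48,35, 0,0,1.8,0,0,-0.6,35, 0,0,2.2,0,0,-0.72,35, 0,0,2.5,0,0,-0.84,35, 0,0,2.8,0,0,-0.96,35]'; python3 -c "
from workcell import bot;o=bot.get_obs();print(o['joint_pos'][5],o['ft_torque'],o['ft_force'],o['tau'][5])"
```

```text
clock: 5.42
eef_pos: [0.4782, 0.0571, 0.195]
tool_rot: [0.631, 0.776, 0.0, -0.0]
ft_force: [2.0, -0.0, -0.5]
grip_width: 0.0507
grasp_force: 62.4
1.4844363241158753 [ 0.01611015 -0.33885388  0.00489294] [ 1.97406866 -0.04684502 -0.49738706] -1.1706483364105225
```

```bash
python3 -m inch '[0,0,0.3,0,0,-0.12,35, 0,0,0.6,0,0,-0.24,35, 0,0,0.9,0,0,-0.36,35, 0,0,1.3,0,0,-0.48,35, 0,0,1.6,0,0,-0.6,35, 0,0,2,0,0,-0.72,35, 0,0,2.3,0,0,-0.84,35, 0,0,2.6,0,0,-0.96,35]'; python3 -c "
from workcell import bot;o=bot.get_obs();print(o['joint_pos'][5],o['ft_torque'],o['ft_force'],o['tau'][5])"; python3 -m inch '[0,0,0.3,0,0,-0.12,35, 0,0,0.6,0,0,-0.24,35, 0,0,1,0,0,-0.36,35, 0,0,1.3,0,0,-0.46,35, 0,0,1.4,0,0,-0.54,35, 0,0,1.4,0,0,-0.54,35]'; python3 -c "
from workcell import bot;o=bot.get_obs();print(o['joint_pos'][5],o['ft_torque'],o['ft_force'],o['tau'][5])"
```

```text
clock: 6.08
eef_pos: [0.4788, 0.0571, 0.1978]
tool_rot: [0.918, 0.397, 0.001, -0.0]
ft_force: [3.4, -1.4, -1.1]
grip_width: 0.0505
grasp_force: 62.4
2.444366088152548 [-0.17623749 -0.61456695  0.02494287] [ 3.37601924 -1.37238393 -1.110293  ] -1.1502715945243835
clock: 6.58
eef_pos: [0.4791, 0.0567, 0.1994]
tool_rot: [0.99, 0.139, 0.001, 0.0]
ft_force: [3.2, -1.7, -0.5]
grip_width: 0.0506
grasp_force: 62.4
2.980051418023752 [-0.3947367  -0.68157778 -0.01129064] [ 3.19772226 -1.74134845 -0.46847422] 0.597330629825592
```

Turned about 2.86 rad. Now a gentle test lift.

```bash
python3 -m inch '[0,0,1,0,0,0,35, 0,0,2,0,0,0,35, 0,0,4,0,0,0,35, 0,0,4,0,0,0,35]'
```

```text
clock: 6.92
eef_pos: [0.4789, 0.0565, 0.2034]
tool_rot: [0.99, 0.14, 0.001, 0.0]
ft_force: [4.1, -1.2, -0.6]
grip_width: 0.0505
grasp_force: 62.9
```

No pull on the wrist, so it is free of the thread. Lifting to about 85 mm.

```bash
python3 -m inch '[0,0,8,0,0,0,35, 0,0,20,0,0,0,35, 0,0,35,0,0,0,35, 0,0,52,0,0,0,35, 0,0,66,0,0,0,35, 0,0,75,0,0,0,35, 0,0,75,0,0,0,35, 0,0,75,0,0,0,35]'
python3 - <<'E'
from h import *
im=bot.camera("side");cv2.imwrite("pics/crop4.png",cv2.resize(im[140:260,270:430],(800,600),interpolation=cv2.INTER_CUBIC))
print(bot.get_obs()['ft_force'])
E
```

```text
clock: 7.58
eef_pos: [0.4777, 0.0568, 0.2779]
tool_rot: [0.99, 0.139, -0.0, -0.0]
ft_force: [0.5, 0.6, -1.3]
grip_width: 0.0506
grasp_force: 64.4
[ 0.86312954  0.05584012 -0.58473316]
```

View pics/crop4.png

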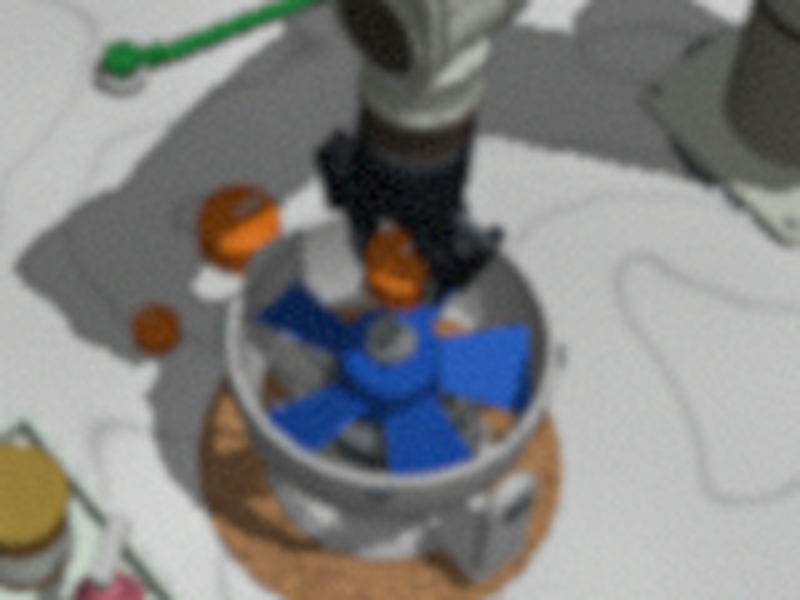

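The picture shows the cap in the gripper at (397,268), level and above the fan. The bare spindle is visible at (392,340) and everything else is in place.

```bash
python3 -c "
from workcell import bot;print(bot.job_done())"
```

```text
the job is handed in; nothing more can be done
None
```

The cap is off. The thread is left-handed: it stopped hard anticlockwise and came free clockwise. The gripper is holding the cap level, about 8 cm above where it sat over the fan, and the job is handed in; no verdict came back.

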